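# Present the marked glaze test tile

### The job

Three glaze test tiles stand in the slotted wooden rack; the one to be read is the one racked with its bare, notched end up (the other two stand bare end down). Lift it out by its bare end and hold it still and level over the middle of the open notebook, about 20 cm above the page, label side up, so that it can be read. Finish while still holding it there, and leave the other tiles, the mug, the vase and the brush undisturbed.

Things in the scene. Friction and masses are not known exactly. Their poses are not given: they have to be found in the camera images.
- tile: The tile to be read: flat fired-clay bar 120 x 44 x 8 mm, about 0.1 kg, standing in a rack slot on its glazed end. Origin: centre of the glazed end's face (its foot while racked, 10 mm above the bench). +z: along its length to the bare end; +y: its width, edges at y = +-22 mm; +x: outward normal of the label face. The 45 mm nearest the bare end are bare clay, the rest is glazed.
- tile_bare (a point): middle of the bare zone, 97.5 mm from the tile's origin along +z, in mid thickness; same axes as the tile. On the label face (+x) only, a white 24 x 26 mm paper label is stuck here
- tile_bare_end (a point): centre of the end face of the tile's bare end, 120 mm from the origin along +z; same axes as the tile
- tile_glazed_end (a point): centre of the end face of the tile's glazed end, at the tile's origin
- tile_notch (a point): centre of the small notch cut through one corner of the bare end, 10 mm along y by 12 mm along z, at y = +17, z = 114 mm in the tile's frame: seen with the label facing you and the bare end up, the notch is at the upper right
- tile_mid (a point): centre of the tile, 60 mm from the origin along +z
- rack: Slotted wooden tile rack, fixed, 70 (x) x 290 (y) x 30 mm high, origin under its centre. Slots at y = -95, 0, +95 mm, 10.5 mm (x) x 47 mm (y), 20 mm deep, one tile in each (in any order), tile axes parallel to the rack's. Its +x (label sides) points away from the robot, or up to 1.75 rad to either side of that. A racked tile rises 100 mm above the rack's top and comes out straight up.
- tile_b: A tile of the same kind racked the other way up: its bare notched end is down in its slot, glazed end up with two full corners. Origin at its foot, z up. Leave it alone.
- tile_c: Another such tile racked bare end down, glazed end up. Origin at its foot, z up. Leave it alone.
- notebook: Open notebook lying on the bench, fixed, 215 mm (x) by 304 mm (y), 12 mm thick, origin at the centre of its underside, +x pointing away from the robot to its far edge (turned up to 0.3 rad), z up
- notebook_mid (a point): middle of the open pages, on their top face, 12 mm above the bench; same axes as the notebook
- mug: White mug, 80 mm across, 90 mm high, loose, origin under its centre. Leave it alone.
- bisque_vase: Round unglazed closed-necked vase, 72 mm across, 118 mm high, loose, origin under its centre. Leave it alone.
- brush: Flat brush lying on the bench, loose. Leave it alone.

How it is judged:
By the outcome, as a careful person would: the job done as asked, in the order asked, and still so for the second after the job is handed in, while the arm keeps its last pose, push and grip.
It also fails if it takes over 38 s, if anything falls off the work surface, if the arm or the gripper's body presses on something with over 40 N, if the wrist force passes 120 N, or if a joint passes its speed limit or range.

### The arm

A 7-joint arm with a two-finger parallel gripper is mounted at the origin on the work surface. World frame = base frame: x ahead of the robot, y to its left, z up, the work surface at z = 0. Lengths are in m, angles in rad, forces in N, time in s.
With the tool pointing down it reaches from about 0.4 to 0.9 m from the base axis. Payload 5.5 kg.
Tool frame: the origin (TCP) lies between the finger pads, 19 mm behind the fingertips; this is the grasp point; z points along the fingers, y is the line along which they close (so a half turn about z gives the same grasp; the last joint's range is limited). The gripper opens to 85 mm and grips with 20 to 120 N. Pads are 22 mm wide; open, the fingers measure 114 mm over their backs; the gripper's body (76 mm by 85 mm) begins 54 mm behind the grasp point. The pads swing forward as they close: fully open they stand 13 mm farther back than shut.
Start: joints at [0.263, 0.501, -0.427, 1.55, 0.221, 1.138, -0.21], TCP at [0.65, 0, 0.25] pointing down, gripper open.
Joint ranges: [-2.88, 2.88], [-0.31, 2.03], [-1.54, 1.56], [0.2, 2.42], [-1.41, 4.55], [0.19, 2.02], [-2.57, 2.57]. Speed limits (rad/s): [2.57, 2.57, 3.14, 3.14, 3.14, 3.14, 3.14].

### API

Orientations are given as a unit quaternion [w, x, y, z].
In Python, from station import env gives the robot as it stands.
- The arm moves only by the tool carry_out, never from a script. Its argument "deltas" is a list of rows, each a list of 7 numbers: the shift along the tool's x, y, z as a fraction of full scale, then the turn, a rotation vector about the tool's x, y, z as a fraction of full scale, then the opening, from -1 (shut) to 1 (fully open). A call has 1 to 8 rows; each row shifts and turns the commanded pose from where the row before left it, along the tool's axes as they then stand; what a row does not reach is not made up. Full scale, the value 1, is 0.03 m for a shift and 180 degrees for a turn. A row lasts 1/10 s, in which the tool goes at most 50 mm and 8.59 degrees, less where a joint would pass 70% of its speed; a pose out of reach is approached as far as the arm can. A call with a number of a shift or a turn outside -1 to 1 is refused whole. A call with a gripper value outside its range is refused whole. The fingers move at their own pace and stop on an object; "squeeze" is the grip in N (left out, the last holds). Time passes only in rows, so rows that do not move let the fingers close. It gives the time, the measured TCP pose, the force, the opening and the grip force at its end, in the units of the state.
- env.state(): the state, without advancing time (a new reading comes with each control period).
- env.snapshot(name): name is "scene" or "side" or "wrist"; returns a dict with "frame" (400x640x3 uint8, red, green, blue), "range_z" (400x640 float32, m along the optical axis (not along the pixel's ray), 0 where there is no reading), "K" (3x3 intrinsics, pixels), "R" (3x3) and "t" (3): a world point X has camera coordinates R X + t; the wrist camera has in their place "tool_from_camera" (4x4, takes a point from camera to tool coordinates, whose origin is the TCP and whose axes are the flange's). Camera axes: x right, y down, z forward; pixel columns grow to the right and rows downward; lengths in m; the calibration is good to about 2 mm. A picture is of the moment at which its call begins: read the wrist's pose just before it.
- env.sign_off(): hands the job in; it is judged then, once.
The state is a dict: "t": time; "q": joint angles; "joint_velocities": joint speeds; "joint_efforts": joint torques, N m; "position": TCP position; "tcp_rot": TCP orientation; "contact_force": force on the tool from outside, world axes, zero at the start; "wrist_torque": the same for the moment, N m; "gripper_width": finger opening in m; "finger_force": force on a finger pad.
Only numpy, scipy, OpenCV 4.12 (cv2) and the standard library are available. Lean on these libraries where they do the work, as an engineer would, in place of code of your own. Each camera call takes 0.05 s, during which the arm holds its last target. There are 200 camera calls.

## Working session

There is one attempt and no reset: what is moved stays moved. The work goes in short steps, Python scripts to look and compute and a tool call to move; the robot and the scene stay as the last step left them, time stands still between calls to the robot, and variables do not carry over. Pictures are saved under pics/ and viewed, at most 10 in all, crops included, and the job is handed in when it is done.

Besides the shell and the picture viewer there is one more tool, called after "Request:" as name(argument=value, ...), one argument or row to a line, values as JSON. carry_out: Moves the arm, as the interface text tells. Shift numbers are shares of 0.03 m and turn numbers shares of 180 degrees, none past 1 either way. Its arguments: {"type":"object","properties":{"deltas":{"type":"array","items":{"type":"array","items":{"type":"number"}}},"squeeze":{"type":"number"}},"required":["deltas"]}

```bash
mkdir -p pics; cat > h.py <<'E'
import numpy as np, cv2
from station import env
def cloud(s):
    z=s["range_z"]; K=np.array(s["K"]); v,u=np.indices(z.shape)
    c=np.stack([(u-K[0,2])/K[0,0]*z,(v-K[1,2])/K[1,1]*z,z],-1)
    R=np.array(s["R"]);t=np.array(s["t"])
    w=(c-t)@R   # R^T(c-t)
    w[z<=0]=np.nan
    return w
def save(n,f): cv2.imwrite(f"pics/{n}.png",cv2.cvtColor(f,cv2.COLOR_RGB2BGR))
E
python3 - <<'E'
from h import *
st=env.state(); print({k:np.round(v,3) for k,v in st.items()})
for n in ("scene","side"):
    s=env.snapshot(n); save(n,s["frame"]); np.savez(f"{n}.npz",w=cloud(s),f=s["frame"],K=s["K"],R=s["R"],t=s["t"])
    print(n,s["K"][0][0],np.round(-np.array(s["R"]).T@s["t"],3),np.round(s["R"],2).tolist())
E
```

```text
{'t': np.float64(0.0), 'q': array([ 0.263,  0.502, -0.427,  1.551,  0.221,  1.138, -0.21 ]), 'joint_velocities': array([ 0.   ,  0.001,  0.   ,  0.   , -0.001,  0.   , -0.   ]), 'joint_efforts': array([ 0.0000e+00, -5.6952e+01, -5.8170e+00, -2.8094e+01,  1.1000e-02,
        1.2000e-02,  0.0000e+00]), 'position': array([ 0.649, -0.   ,  0.249]), 'tcp_rot': array([-0.001,  0.707,  0.707, -0.001]), 'contact_force': array([ 0.578, -0.674,  0.439]), 'wrist_torque': array([ 0.009,  0.044, -0.029]), 'finger_force': np.float64(0.0), 'gripper_width': np.float64(0.085)}
scene 426.38763013349774 [ 1.64  -0.022  0.764] [[0.04, 1.0, -0.02], [0.53, -0.04, -0.85], [-0.85, 0.02, -0.53]]
side 365.0525551575736 [ 0.129 -0.484  0.584] [[0.73, -0.68, -0.02], [-0.42, -0.42, -0.8], [0.54, 0.6, -0.6]]
```

View pics/scene.png

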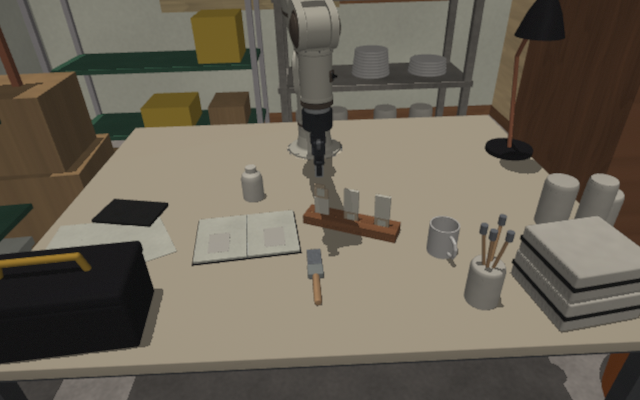

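View pics/side.png

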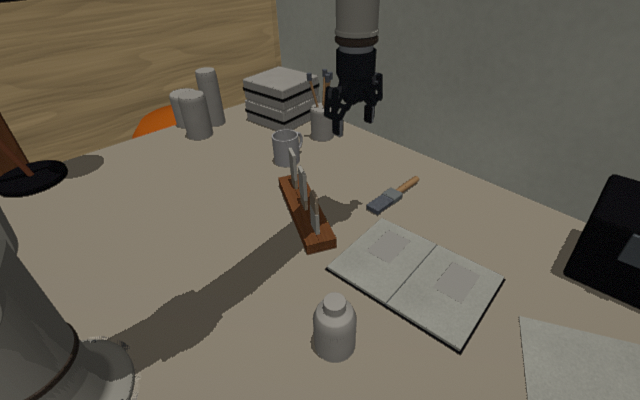

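The scene view shows the rack with three tiles at about (322,203), (351,205), (383,210), the notebook at (247,236), the vase at (252,184), the mug at (443,237) and the brush at (316,270). The side view sees the tiles nearly edge-on, around (293,165) to (315,213).

```bash
python3 - <<'E'
from h import *
for n in("scene","side"):
    d=np.load(n+".npz");w=d["w"];f=d["f"].astype(int)
    z=w[...,2]; inb=(w[...,0]>.3)&(w[...,0]<1.1)&(abs(w[...,1])<.5)
    brown=(f[...,0]>1.6*f[...,2])&(f[...,0]-f[...,2]>25)&inb&(z>.02)&(z<.045)
    k,lab,stt,c=cv2.connectedComponentsWithStats(brown.astype(np.uint8))
    i=1+np.argmax(stt[1:,4]); p=w[lab==i]; p=p[abs(p[:,2]-np.median(p[:,2]))<.006]
    print(n,"rack",len(p),np.round(p.mean(0),3),cv2.minAreaRect((p[:,:2]*1000).astype(np.float32)))
    r=cv2.minAreaRect((p[:,:2]*1000).astype(np.float32)); 
    box=cv2.boxPoints(r)
    inside=np.zeros(z.shape,bool)
    for (v,u) in np.argwhere(inb&(z>.045)&(z<.16)):
        if cv2.pointPolygonTest(box,(float(w[v,u,0]*1000),float(w[v,u,1]*1000)),True)>-15: inside[v,u]=1
    k,lab,stt,c=cv2.connectedComponentsWithStats(inside.astype(np.uint8))
    for j in range(1,k):
        if stt[j,4]>30:
            q=w[lab==j]; print(" tile",stt[j].tolist(),np.round(np.nanmedian(q,0),3),"zmax",np.round(np.nanpercentile(q[:,2],98),3),np.round(f[lab==j].mean(0)))
    nb=inb&(z>.005)&(z<.02)&(f.min(-1)>90)
    k,lab,stt,c=cv2.connectedComponentsWithStats(nb.astype(np.uint8)); i=1+np.argmax(stt[1:,4]); p=w[lab==i]
    print(" nb",len(p),np.round(np.median(p[:,2]),3),cv2.minAreaRect((p[:,:2]*1000).astype(np.float32)))
    for nm,b in (("vase",(.3,.75,-.45,-.12)),("mug",(.6,1.1,.1,.5))):
        m=(w[...,0]>b[0])&(w[...,0]<b[1])&(w[...,1]>b[2])&(w[...,1]<b[3])&(z>.03)&(z<.13)
        p=w[m]; print(nm,len(p),np.round(np.percentile(p,[2,50,98],axis=0),3).tolist() if len(p) else "")
a=np.load("scene.npz")["f"][175:245,295:410]; b=np.load("side.npz")["f"][140:250,270:350]
A=cv2.resize(a,None,fx=4.8,fy=4.8,interpolation=cv2.INTER_CUBIC);B=cv2.resize(b,(244,336),interpolation=cv2.INTER_CUBIC)
save("crop",np.hstack([A,B]))
E
```

```text
scene rack 1068 [0.593 0.098 0.027] ((582.2499389648438, 92.58889770507812), (288.33465576171875, 77.3995590209961), 66.21753692626953)
 tile [314, 184, 15, 26, 336] [0.543 0.006 0.087] zmax 0.127 [103.  98.  87.]
 tile [343, 189, 16, 27, 386] [0.583 0.092 0.091] zmax 0.128 [110. 106.  97.]
 tile [374, 194, 17, 29, 410] [0.622 0.178 0.09 ] zmax 0.128 [114. 110. 100.]
 nb 4157 0.009 ((608.6470947265625, -221.1727752685547), (215.5279083251953, 295.8335876464844), 6.443208694458008)
vase 521 [[0.374, -0.253, 0.033], [0.405, -0.219, 0.076], [0.42, -0.188, 0.116]]
mug 3952 [[0.615, 0.164, 0.032], [0.873, 0.362, 0.077], [0.941, 0.499, 0.127]]
side rack 1406 [0.553 0.062 0.029] ((575.4913330078125, 93.03799438476562), (291.480224609375, 69.90642547607422), 65.42687225341797)
 tile [288, 148, 20, 57, 470] [0.579 0.109 0.097] zmax 0.13 [86. 83. 77.]
 tile [309, 190, 11, 39, 292] [ 0.53  -0.004  0.091] zmax 0.129 [76. 70. 61.]
 nb 11225 0.011 ((606.061767578125, -220.17514038085938), (210.19577026367188, 296.1734313964844), 6.47352933883667)
vase 2120 [[0.343, -0.257, 0.033], [0.365, -0.236, 0.088], [0.401, -0.2, 0.118]]
mug 2103 [[0.605, 0.159, 0.031], [0.823, 0.358, 0.073], [0.915, 0.499, 0.128]]
```

View pics/crop.png

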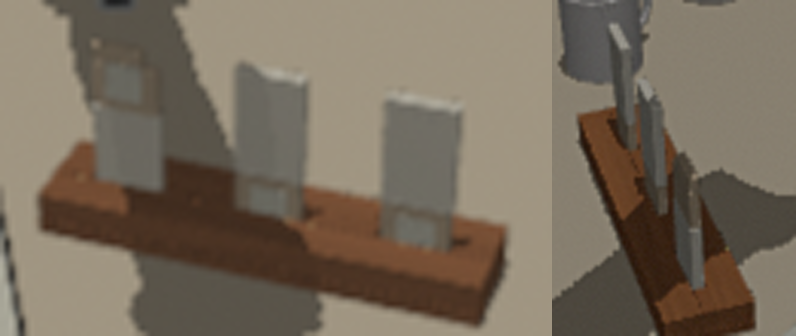

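The crop shows the left tile, around scene pixel (322,195), with its bare zone and label at the top. The other two have their labels at the bottom, so the left tile at about (0.54, 0.005) is the target. Its label faces away from the robot, with the rack yawed about -24°. Holding it label up means the tool has to be horizontal, so I'll check the arm's kinematics before choosing the hold pose.

```bash
cat > kin.py <<'E'
import numpy as np, itertools
from scipy.spatial.transform import Rotation as Ro
from scipy.optimize import least_squares
LO=np.array([-2.88,-.31,-1.54,.2,-1.41,.19,-2.57]);HI=np.array([2.88,2.03,1.56,2.42,4.55,2.02,2.57])
def ori(q,s=(1,)*7):
    R=Ro.identity();Rs=[R]
    for i in range(7): R=R*Ro.from_euler('zyzyzyz'[i],s[i]*q[i]);Rs.append(R)
    return Rs
E
python3 - <<'E'
from kin import *
q=np.array([0.263,0.502,-0.427,1.551,0.221,1.138,-0.21])
for s in itertools.product((1,-1),repeat=7):
    if s[1]!=1: continue
    M=ori(q,s)[-1].as_matrix()
    if M[2,2]<-.99: print(s,np.round(M,3).tolist())
E
```

```text
(1, 1, 1, 1, 1, 1, 1) [[-1.0, 0.001, -0.001], [0.001, 1.0, -0.0], [0.001, -0.0, -1.0]]
(1, 1, 1, 1, 1, 1, -1) [[-0.913, 0.408, -0.001], [0.408, 0.913, -0.0], [0.001, -0.001, -1.0]]
(1, 1, -1, 1, -1, 1, 1) [[-0.584, -0.812, -0.001], [-0.812, 0.584, -0.001], [0.001, 0.001, -1.0]]
(1, 1, -1, 1, -1, 1, -1) [[-0.864, -0.503, -0.001], [-0.503, 0.864, -0.001], [0.001, 0.0, -1.0]]
(-1, 1, 1, 1, 1, 1, 1) [[-0.864, 0.503, -0.001], [0.503, 0.864, 0.001], [0.001, -0.0, -1.0]]
(-1, 1, 1, 1, 1, 1, -1) [[-0.584, 0.812, -0.001], [0.812, 0.584, 0.001], [0.001, -0.001, -1.0]]
(-1, 1, -1, 1, -1, 1, 1) [[-0.913, -0.408, -0.001], [-0.408, 0.913, 0.0], [0.001, 0.001, -1.0]]
(-1, 1, -1, 1, -1, 1, -1) [[-1.0, -0.001, -0.001], [-0.001, 1.0, 0.0], [0.001, 0.0, -1.0]]
```

Request:
carry_out(
  deltas=[
    [0, -0.9, 0, 0, 0, 0, 1],
    [0, -0.9, 0, 0, 0, 0, 1],
    [0, -0.9, 0, 0, 0, 0, 1],
    [0.1, -0.9, 0, 0, 0, 0, 1],
    [0, 0, 0, 0, 0, 0, 1],
  ],
)

```text
t: 0.6
position: [0.5384, 0.0034, 0.2494]
tcp_rot: [-0.001, 0.707, 0.707, -0.002]
contact_force: [-0.1, 0.1, -0.2]
gripper_width: 0.0852
finger_force: 0.0
```

```bash
cat >> kin.py <<'E'
def fk(q,L):
    # L: d0 shoulder height, d1 upper, a elbow offset, d2 fore, a6 wrist offset, d3 hand
    R=ori(q); d0,d1,a,d2,a6,d3=L
    p=np.array([0,0,d0])+R[2].apply([0,0,d1])+R[3].apply([a,0,0])+R[4].apply([-a,0,0])+R[4].apply([0,0,d2])+R[6].apply([a6,0,d3])
    return p,R[7]*Ro.from_euler('z',np.pi/2)
E
python3 - <<'E'
from h import *; import json; from kin import *
s=env.state(); D=[([0.263,0.502,-0.427,1.551,0.221,1.138,-0.21],[.649,0,.249]),(list(s['q']),list(s['position']))]
json.dump([[list(map(float,a)) for a in d] for d in D],open('d.json','w'))
print(s['t'],np.round(s['q'],3),np.round(s['position'],4))
for mask in ([1,1,0,1,0,1],[1,1,1,1,0,1],[1,1,0,1,1,1]):
    m=np.array(mask,bool)
    def f(x):
        L=np.zeros(6);L[m]=x
        return np.concatenate([fk(q,L)[0]-p for q,p in D])
    r=least_squares(f,np.full(m.sum(),.3)); print(mask,np.round(r.x,3),np.abs(r.fun).max())
E
```

```text
0.6 [ 0.328  0.306 -0.462  1.829  0.156  1.046 -0.194] [0.5384 0.0034 0.2494]
[1, 1, 0, 1, 0, 1] [-4.79   0.629  0.399 -4.648] 0.01314580549125844
[1, 1, 1, 1, 0, 1] [-1.263  0.604  0.024  0.381 -1.123] 0.011559963292434278
[1, 1, 0, 1, 1, 1] [-8.238  0.635  0.553  0.147 -8.161] 0.01281197401654743
```

Request:
carry_out(
  deltas=[
    [0, 0, -1, 0, 0, -0.046, 0.6],
    [0, 0, -1, 0, 0, -0.046, 0.6],
    [0, 0, 0, 0, 0, -0.046, 0.6],
    [0, 0, 0, 0, 0, -0.046, 0.6],
    [0, 0, 0, 0, 0, -0.046, 0.6],
    [0, 0, 0, 0, 0, -0.046, 0.6],
    [0, 0, 0, 0, 0, -0.046, 0.6],
    [0, 0, 0, 0, 0, -0.046, 0.6],
  ],
)

```text
t: 1.4
position: [0.5424, 0.0029, 0.3098]
tcp_rot: [-0.0, 0.203, 0.979, 0.0]
contact_force: [-0.1, 0.4, 0.3]
gripper_width: 0.0682
finger_force: 0.0
```

```bash
cat > log.py <<'E'
from h import *; import json
D=json.load(open('d.json')); s=env.state(); D.append([s['q'].tolist() if hasattr(s['q'],'tolist') else list(s['q']),list(map(float,s['position']))]); json.dump(D,open('d.json','w'))
print(s['t'],np.round(s['q'],3),np.round(s['position'],4))
E
python3 log.py
```

```text
1.4 [ 0.487  0.279 -0.651  1.746  0.181  1.177  0.947] [0.5424 0.0029 0.3098]
```

Request:
carry_out(
  deltas=[
    [0, 0, -0.5, 0, -0.047, 0, 0.6],
    [0, 0, -0.5, 0, -0.047, 0, 0.6],
    [0, 0, 0, 0, -0.047, 0, 0.6],
    [0, 0, 0, 0, -0.047, 0, 0.6],
    [0, 0, 0, 0, 0, 0, 0.6],
    [0, 0, 0, 0, 0, 0, 0.6],
  ],
)

```text
t: 2.0
position: [0.5397, 0.0041, 0.3399]
tcp_rot: [0.284, 0.196, 0.937, -0.06]
contact_force: [-0.3, -0.1, 1.0]
gripper_width: 0.0682
finger_force: 0.0
```

```bash
python3 log.py
```

```text
2.0 [ 0.459 -0.069 -0.705  2.131  0.523  0.652  0.547] [0.5397 0.0041 0.3399]
```

Request:
carry_out(
  deltas=[
    [0, 0, 0, 0, 0.047, 0, 0.6],
    [0, 0, 0, 0, 0.047, 0, 0.6],
    [0, 0, 0, 0, 0.047, 0, 0.6],
    [0, 0, 0, 0, 0.047, 0, 0.6],
    [0, 0, 0, -0.047, 0, 0, 0.6],
    [0, 0, 0, -0.047, 0, 0, 0.6],
    [0, 0, 0, -0.047, 0, 0, 0.6],
    [0, 0, 0, 0, 0, 0, 0.6],
  ],
)

```text
t: 2.8
position: [0.5412, -0.0032, 0.3391]
tcp_rot: [0.046, 0.206, 0.953, 0.217]
contact_force: [-0.6, -1.2, -1.0]
gripper_width: 0.0684
finger_force: 0.0
```

```bash
python3 log.py; python3 - <<'E'
from kin import *; import json
D=json.load(open('d.json'))
# general offsets: after R2 (x,y,z), R3 (x,y), R4(x,y,z), R5(x,y) , R6(x,y,z)
def fkg(q,v):
    R=ori(q); return np.array([0,0,v[0]])+R[2].apply([v[1],v[2],v[3]])+R[4].apply([v[4],v[5],v[6]])+R[6].apply([v[7],v[8],v[9]])
A=[];b=[]
for q,p in D:
    J=np.array([fkg(q,e) for e in np.eye(10)]).T; A.append(J);b.append(p)
A=np.vstack(A);b=np.hstack(b)
for nm,c in (("srs",[0,3,6,9]),("+a",[0,3,4,6,9]),("+a,e",[0,1,3,4,6,9]),("+w",[0,1,3,4,6,7,9]),("all",range(10))):
    c=list(c);x,_,rk,sv=np.linalg.lstsq(A[:,c],b,rcond=None);print(nm,np.round(x,3),np.abs(A[:,c]@x-b).max(),rk,sv[-1])
E
```

```text
2.8 [ 0.793  0.192 -0.64   1.847 -0.368  1.053  1.483] [ 0.5412 -0.0032  0.3391]
srs [0.277 0.603 0.432 0.384] 0.02354932338124819 4 0.3232230153757889
+a [ 0.222  0.562 -0.083  0.402  0.377] 0.026439787107265356 5 0.22038848980196196
+a,e [ 0.301  0.033  0.525 -0.025  0.413  0.356] 0.01296835244035649 6 0.17879392645870287
+w [ 0.288  0.03   0.525 -0.041  0.452  0.04   0.337] 0.00827231713525553 7 0.17727889449592876
all [ 0.34  -0.001  0.005  0.525  0.001  0.017  0.476  0.015  0.003  0.349] 0.003849259990988038 10 0.060038414424514325
```

```bash
cat >> kin.py <<'E'
import json
D=json.load(open('d.json'))
# link offsets in frames 1..6 beyond a nominal straight chain, ridge fitted
def basis(q):
    R=ori(q); c=[np.array([0,0,1.])]
    for i,ax in ((1,'y'),(2,'xyz'),(3,'xy'),(4,'xyz'),(5,'xy'),(6,'xyz')):
        for a in ax: c.append(R[i].apply(np.eye(3)['xyz'.index(a)]))
    return np.array(c).T,R[7]*Ro.from_euler('z',np.pi/2)
def fit():
    A=np.vstack([basis(q)[0] for q,p in D]);b=np.hstack([p for q,p in D])
    x0=np.zeros(A.shape[1]); x0[0]=.33;x0[4]=.5;x0[9]=.45;x0[14]=.35
    w=.003; n=len(x0)
    x=x0+np.linalg.solve(A.T@A/.001**2+np.eye(n)/.04**2,A.T@(b-A@x0)/.001**2)
    return x,np.abs(A@x-b).max()
V,res=fit()
def fkv(q):
    B,R=basis(q); return B@V,R
def ik(p,R,q0,reg=.02):
    def f(q):
        pp,RR=fkv(q); return np.concatenate([(pp-p)/.1,(R.inv()*RR).as_rotvec(),reg*(q-q0)])
    r=least_squares(f,np.clip(q0,LO+1e-3,HI-1e-3),bounds=(LO,HI)); return r.x,np.linalg.norm(r.fun[:6])
E
cat > plan.py <<'E'
from kin import *
print("fit",np.round(V,3),res)
rng=np.random.default_rng(0)
nb=np.array([.607,-.2205,.212])
def final(psi,br):
    z=np.array([np.cos(psi),np.sin(psi),0]); x=np.array([0,0,-1.0*br]); y=np.cross(z,x)
    return nb-.0375*z, Ro.from_matrix(np.array([x,y,z]).T)
for br in (1,-1):
  for deg in range(-180,180,30):
    p,R=final(np.radians(deg),br); best=None
    for k in range(12):
        q,e=ik(p,R,LO+(HI-LO)*rng.uniform(.1,.9,7),1e-3)
        if e<.02:
            m=np.min(np.minimum(q-LO,HI-q))
            if best is None or m>best[0]: best=(m,q)
    print(br,deg,None if best is None else (round(best[0],2),np.round(best[1],2).tolist()))
E
python3 plan.py
```

```text
fit [ 0.337  0.005  0.003  0.005  0.511 -0.005  0.006 -0.018  0.006  0.474
  0.016  0.001  0.006  0.001  0.337] 0.004159268832059585
1 -180 None
1 -150 None
1 -120 (np.float64(0.39), [0.56, 1.4, -0.97, 1.17, -0.4, 1.63, 0.46])
1 -90 (np.float64(0.56), [0.88, 1.29, -0.98, 1.7, -0.67, 1.05, 0.72])
1 -60 (np.float64(0.19), [0.04, 0.86, 0.21, 2.23, 4.36, 1.7, 1.46])
1 -30 None
1 0 None
1 30 (np.float64(0.33), [-1.05, 0.87, 0.01, 2.09, 1.58, 1.56, 1.75])
1 60 (np.float64(0.27), [-1.01, 1.02, 0.07, 1.58, 1.15, 1.75, 2.08])
1 90 (np.float64(0.08), [-1.06, 1.33, 0.58, 1.03, 0.6, 1.94, 2.48])
1 120 None
1 150 None
-1 -180 None
-1 -150 None
-1 -120 (np.float64(0.05), [0.14, 1.16, -0.05, 1.21, -1.05, 1.97, -2.25])
-1 -90 (np.float64(0.38), [0.65, 1.07, -0.58, 1.72, -1.03, 1.29, -2.16])
-1 -60 (np.float64(0.18), [-0.12, 0.9, 0.39, 2.24, 4.3, 1.83, -1.73])
-1 -30 None
-1 0 None
-1 30 (np.float64(0.34), [-1.73, 1.22, 0.88, 2.08, 1.15, 0.81, -1.26])
-1 60 (np.float64(0.64), [-1.4, 1.19, 0.69, 1.58, 0.76, 1.38, -0.82])
-1 90 (np.float64(0.21), [-1.24, 1.56, 1.19, 1.02, 0.13, 1.81, -0.32])
-1 120 None
-1 150 None
```

```bash
cat > plan2.py <<'E'
from kin import *
from h import np
w=np.load("scene.npz")["w"]; print("mug px",np.round(np.nanmedian(w[225:245,432:448].reshape(-1,3),0),3))
mug=np.nanmedian(w[225:245,432:448].reshape(-1,3),0); mug[2]=.09
O={'b':[.578,.092,.13],'c':[.617,.18,.13],'vase':[.38,-.225,.118],'mug':mug}
nb=np.array([.607,-.2205,.214])
def final(psi,br):
    z=np.array([np.cos(psi),np.sin(psi),0]); x=np.array([0,0,-1.0*br]); y=np.cross(z,x)
    return nb-.0375*z, Ro.from_matrix(np.array([x,y,z]).T)
def pts(q):
    R=ori(q); e=np.array([0,0,V[0]])+R[2].apply([0,0,V[4]]); wr=e+R[4].apply([0,0,V[9]]); return e,wr,wr+R[6].apply([0,0,V[14]])
def seg(a,b,o):  # distance; obstacle as vertical post up to its top
    t=np.linspace(0,1,60)[:,None]; P=a+t*(b-a); d=np.hypot(*(P[:,:2]-o[:2]).T); h=P[:,2]-o[2]; return np.min(np.hypot(d,np.maximum(h,0)))
if __name__=="__main__":
  rng=np.random.default_rng(0)
  for br,degs in ((1,(-130,-120,-110,-100,-90,-80)),(-1,(30,45,60,75))):
   for deg in degs:
    p,R=final(np.radians(deg),br); best=None
    for k in range(15):
        q,e=ik(p,R,LO+(HI-LO)*rng.uniform(.1,.9,7),1e-3)
        if e<.02:
            m=np.min(np.minimum(q-LO,HI-q)); e_,wr,t=pts(q)
            c={k:round(min(seg(e_,wr,np.array(o)),seg(wr,t,np.array(o))),2) for k,o in O.items()}
            s=min(m/2,min(c.values()))
            if best is None or s>best[0]: best=(s,m,c,q,e_,wr)
    if best: print(br,deg,round(best[1],2),best[2],np.round(best[3],2).tolist(),np.round(best[4],2),np.round(best[5],2))
E
python3 plan2.py
```

```text
mug px [0.737 0.319 0.061]
1 -130 0.21 {'b': np.float64(0.18), 'c': np.float64(0.16), 'vase': np.float64(0.29), 'mug': np.float64(0.27)} [0.51, 1.58, -1.31, 0.98, -0.08, 1.81, 0.23] [0.45 0.25 0.33] [0.86 0.05 0.23]
1 -120 0.34 {'b': np.float64(0.2), 'c': np.float64(0.18), 'vase': np.float64(0.27), 'mug': np.float64(0.27)} [0.5, 1.32, -0.8, 1.18, -0.54, 1.68, 0.56] [0.43 0.24 0.46] [0.8  0.08 0.21]
1 -110 0.32 {'b': np.float64(0.16), 'c': np.float64(0.15), 'vase': np.float64(0.26), 'mug': np.float64(0.23)} [0.37, 1.12, -0.35, 1.38, -0.95, 1.7, 0.86] [0.43 0.17 0.56] [0.74 0.12 0.2 ]
1 -100 0.66 {'b': np.float64(0.13), 'c': np.float64(0.12), 'vase': np.float64(0.26), 'mug': np.float64(0.23)} [0.74, 1.26, -0.88, 1.54, -0.64, 1.28, 0.67] [0.36 0.33 0.49] [0.68 0.13 0.21]
1 -90 0.63 {'b': np.float64(0.09), 'c': np.float64(0.09), 'vase': np.float64(0.26), 'mug': np.float64(0.25)} [0.85, 1.24, -0.91, 1.71, -0.75, 1.09, 0.78] [0.32 0.36 0.5 ] [0.62 0.14 0.21]
1 -80 0.2 {'b': np.float64(0.1), 'c': np.float64(0.12), 'vase': np.float64(0.27), 'mug': np.float64(0.28)} [1.11, 1.6, -1.34, 1.86, -0.19, 0.67, 0.35] [0.23 0.46 0.32] [0.56 0.14 0.22]
-1 30 0.33 {'b': np.float64(0.34), 'c': np.float64(0.44), 'vase': np.float64(0.12), 'mug': np.float64(0.61)} [-1.12, 0.87, 0.1, 2.09, 1.55, 1.5, -1.39] [ 0.17 -0.35  0.67] [ 0.24 -0.41  0.2 ]
-1 45 0.38 {'b': np.float64(0.34), 'c': np.float64(0.43), 'vase': np.float64(0.17), 'mug': np.float64(0.6)} [-1.77, 1.49, 1.18, 1.82, 0.37, 0.83, -0.55] [-0.1  -0.5   0.38] [ 0.33 -0.48  0.19]
-1 60 0.46 {'b': np.float64(0.35), 'c': np.float64(0.44), 'vase': np.float64(0.2), 'mug': np.float64(0.6)} [-1.59, 1.44, 1.1, 1.57, 0.35, 1.19, -0.5] [-0.01 -0.51  0.41] [ 0.41 -0.55  0.19]
-1 75 0.5 {'b': np.float64(0.36), 'c': np.float64(0.44), 'vase': np.float64(0.22), 'mug': np.float64(0.61)} [-1.41, 1.45, 1.06, 1.3, 0.3, 1.51, -0.45] [ 0.08 -0.5   0.4 ] [ 0.5  -0.58  0.19]
```

Request:
carry_out(
  deltas=[
    [0, 0, 0, 0.047, 0, 0, 0.6],
    [0, 0, 0, 0.047, 0, 0, 0.6],
    [0, 0, 0, 0.047, 0, 0, 0.6],
    [0, 0, 0, 0, 0, 0, 0.6],
    [0, 0, 0, 0, 0, 0, 0.6],
    [0, 0, 0, 0, 0, 0, 0.6],
  ],
)

```text
t: 3.4
position: [0.5405, 0.0031, 0.3399]
tcp_rot: [-0.0, 0.207, 0.978, 0.0]
contact_force: [-0.8, -1.3, -0.3]
gripper_width: 0.0683
finger_force: 0.0
```

```bash
python3 log.py; python3 - <<'E'
from h import *
from scipy.spatial.transform import Rotation as Ro
s0=env.state(); s=env.snapshot("wrist"); save("wrist1",s["frame"])
T=np.array(s["tool_from_camera"]); q=s0["tcp_rot"]; Rt=Ro.from_quat([q[1],q[2],q[3],q[0]]).as_matrix()
z=s["range_z"];K=np.array(s["K"]);v,u=np.indices(z.shape)
c=np.stack([(u-K[0,2])/K[0,0]*z,(v-K[1,2])/K[1,1]*z,z],-1)
w=(c@T[:3,:3].T+T[:3,3])@Rt.T+s0["position"]; w[z<=0]=np.nan
np.savez("wrist1.npz",w=w,f=s["frame"])
print(np.round(T,3).tolist(), np.round(q,4),s0["position"])
m=(w[...,2]>.12)&(w[...,2]<.14)
k,lab,st,_=cv2.connectedComponentsWithStats(m.astype(np.uint8))
for j in range(1,k):
    if st[j,4]>60:
        p=w[lab==j];r=cv2.minAreaRect((p[:,:2]*1000).astype(np.float32));print(st[j].tolist(),np.round(np.median(p,0),4),r)
E
```

```text
3.4 [ 0.477  0.246 -0.632  1.71   0.152  1.235  0.964] [0.5405 0.0031 0.3399]
[[-0.001, -0.955, -0.297, 0.077], [1.0, -0.001, -0.001, -0.0], [0.001, -0.297, 0.955, -0.124], [0.0, 0.0, 0.0, 1.0]] [-1.000e-04  2.065e-01  9.784e-01  3.000e-04] [0.54048469 0.00307914 0.33989119]
[308, 168, 32, 9, 282] [0.5333 0.0041 0.1295] ((533.6824340820312, 3.834897994995117), (33.41093444824219, 8.060514450073242), 65.46971130371094)
[394, 168, 45, 11, 445] [0.574  0.0942 0.1299] ((575.1937255859375, 94.19720458984375), (45.14011001586914, 9.849778175354004), 65.6586685180664)
[481, 169, 47, 11, 461] [0.6128 0.1795 0.1298] ((614.6049194335938, 180.41848754882812), (45.83479690551758, 9.906070709228516), 65.2834243774414)
```

View pics/wrist1.png

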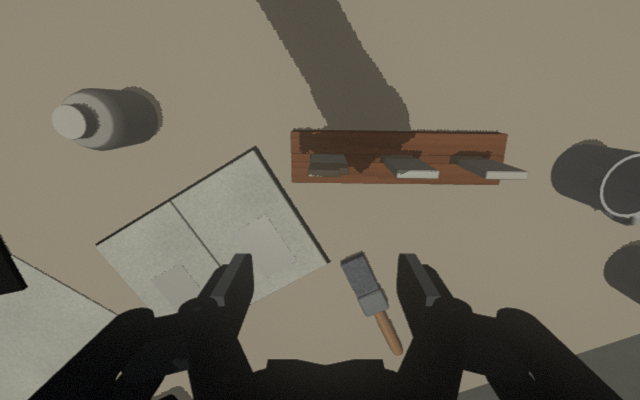

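The wrist view shows the target top around (327,164), 33 mm wide, which matches a notched end. The other tile tops, at (415,173) and (503,174), are full width. The tile centre is (0.536, 0.008) and agrees with the 95 mm slot spacing. I'm going down for an edge grip so the label stays uncovered.

Request:
carry_out(
  deltas=[
    [0.11, 0.045, 0.9, 0, 0, 0.004, 0.6],
    [0.1, 0.04, 0.95, 0, 0, 0, 0.6],
    [0, 0, 0.95, 0, 0, 0, 0.6],
    [0, 0, 0.95, 0, 0, 0, 0.6],
    [0, 0, 0.95, 0, 0, 0, 0.6],
    [0, 0, 0.95, 0, 0, 0, 0.6],
    [0, 0, 0.78, 0, 0, 0, 0.6],
    [0, 0, 0, 0, 0, 0, 0.6],
  ],
)

```text
t: 4.25
position: [0.5326, 0.0064, 0.1439]
tcp_rot: [-0.003, 0.214, 0.977, -0.001]
contact_force: [-0.6, 0.0, 0.1]
gripper_width: 0.0684
finger_force: 0.0
```

Request:
carry_out(
  deltas=[
    [0, 0, 0.35, 0, 0, 0, 0.6],
    [0, 0, 0.35, 0, 0, 0, 0.6],
    [0, 0, 0.35, 0, 0, 0, 0.6],
    [0, 0, 0.28, 0, 0, 0, 0.6],
    [0, 0, 0, 0, 0, 0, 0.6],
    [0, 0, 0, 0, 0, 0, 0.6],
  ],
)

```text
t: 4.85
position: [0.5353, 0.009, 0.107]
tcp_rot: [-0.0, 0.212, 0.977, 0.0]
contact_force: [-0.4, 0.2, -0.5]
gripper_width: 0.0683
finger_force: 0.0
```

Request:
carry_out(
  deltas=[
    [0, 0, 0, 0, 0, 0, 0.3],
    [0, 0, 0, 0, 0, 0, 0.1],
    [0, 0, 0, 0, 0, 0, -0.3],
    [0, 0, 0, 0, 0, 0, -1],
    [0, 0, 0, 0, 0, 0, -1],
    [0, 0, 0, 0, 0, 0, -1],
  ],
  squeeze=50,
)

```text
t: 5.45
position: [0.5359, 0.009, 0.1077]
tcp_rot: [0.001, 0.212, 0.977, 0.0]
contact_force: [-0.2, -0.6, 4.9]
gripper_width: 0.0432
finger_force: 50.8
```

```bash
python3 - <<'E'
from h import *
s=env.snapshot("side")["frame"];b=env.snapshot("scene")["frame"]
save("grasp",np.hstack([cv2.resize(s[120:260,240:380],(390,390),interpolation=cv2.INTER_CUBIC),cv2.resize(b[120:250,280:410],(390,390),interpolation=cv2.INTER_CUBIC)]))
E
```

```text
(no output)
```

View pics/grasp.png

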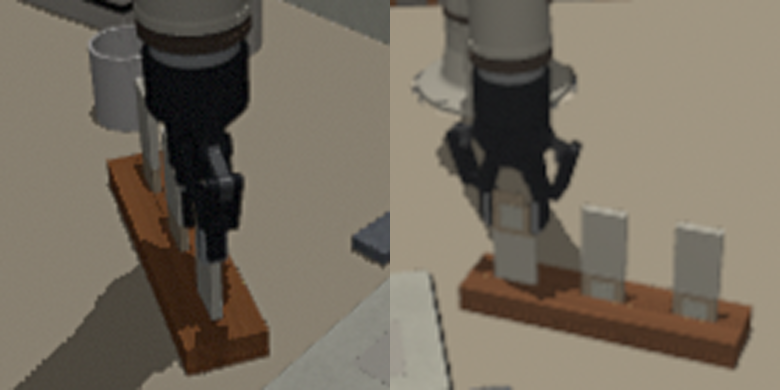

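The fingers grip the tile by its edges at the bare end, with the label clear between them at about (513,215) in the right half. The width reads 43 mm and the grip 51 N. Next I lift it straight up.

Request:
carry_out(
  deltas=[
    [0, 0, -0.3, 0, 0, 0, -1],
    [0, 0, -0.4, 0, 0, 0, -1],
    [0, 0, -0.6, 0, 0, 0, -1],
    [0, 0, -0.8, 0, 0, 0, -1],
    [0, 0, -0.9, 0, 0, 0, -1],
    [0, 0, -0.9, 0, 0, 0, -1],
    [0, 0, -0.9, 0, 0, 0, -1],
    [0, 0, 0, 0, 0, 0, -1],
  ],
)

```text
t: 6.35
position: [0.5375, 0.0092, 0.2556]
tcp_rot: [0.003, 0.212, 0.977, 0.001]
contact_force: [1.1, -1.2, -0.5]
gripper_width: 0.0433
finger_force: 50.9
```

Request:
carry_out(
  deltas=[
    [0, 0, -0.9, 0, 0, 0, -1],
    [0, 0, -0.9, 0, 0, 0, -1],
    [0, 0, -0.9, 0, 0, 0, -1],
    [0, 0, -0.9, 0, 0, 0, -1],
    [0, 0, -0.9, 0, 0, 0, -1],
    [0, 0, 0, 0, 0, 0, -1],
    [0, 0, 0, 0, 0, 0, -1],
  ],
)

```text
t: 7.05
position: [0.5349, 0.0088, 0.3858]
tcp_rot: [-0.0, 0.212, 0.977, -0.0]
contact_force: [0.2, -0.6, -1.7]
gripper_width: 0.0427
finger_force: 51.1
```

```bash
python3 log.py; python3 - <<'E'
from h import *
from plan2 import *
print(res)
s=env.state(); q=s['q'];print(np.round(s['tcp_rot'],3),s['gripper_width'],s['finger_force'])
qt=s['tcp_rot'];R0=Ro.from_quat([qt[1],qt[2],qt[3],qt[0]])
p1=np.array([.62,-.19,.40]); d=p1-s['position']; print("tool shift/0.03",np.round(R0.inv().apply(d)/.03,3))
Rf=final(np.radians(-115),1)[1]
# candidate orders: follow path
def follow(q,way):
    for p,R,n in way:
        pa,Ra=fkv(q); rv=(Ra.inv()*R).as_rotvec()
        for k in range(1,n+1):
            q,e=ik(pa+(p-pa)*k/n,Ra*Ro.from_rotvec(rv*k/n),q,.05)
        print(np.round(q,2),round(e,3),"margin",round(np.min(np.minimum(q-LO,HI-q)),2),[np.round(x,2).tolist() for x in pts(q)[:2]])
    return q
Rd=R0*Ro.from_rotvec([0,0,np.radians(91)])
pf=final(np.radians(-115),1)[0]; ph=pf+[0,0,.19]
print("A translate,yaw,tilt,down");follow(q,[(p1,R0,6),(p1,Rd,12),(ph,Rf,12),(pf,Rf,6)])
E
```

```text
7.05 [ 0.486  0.204 -0.645  1.653  0.126  1.326  0.964] [0.5349 0.0088 0.3858]
mug px [0.737 0.319 0.061]
0.010765346919251635
[-0.     0.212  0.977 -0.   ] 0.04271329949749004 51.11238956451416
tool shift/0.03 [-5.328 -4.855 -0.47 ]
A translate,yaw,tilt,down
[-0.13  0.39 -0.29  1.35  0.11  1.41 -1.56] 0.001 margin 0.61 [[0.2, -0.03, 0.81], [0.62, -0.22, 0.74]]
[ 0.07  0.43 -0.62  1.35  0.25  1.44 -0.09] 0.0 margin 0.58 [[0.22, 0.02, 0.81], [0.62, -0.22, 0.74]]
[ 0.61  1.07 -0.94  1.3  -0.68  1.62  0.38] 0.0 margin 0.4 [[0.37, 0.26, 0.58], [0.78, 0.1, 0.41]]
[ 0.57  1.3  -0.85  1.28 -0.55  1.56  0.57] 0.0 margin 0.46 [[0.42, 0.27, 0.47], [0.78, 0.1, 0.22]]
```

My model's q7 sign disagrees with the yaw I measured, so the z-joints must turn the other way. I'm refitting and replanning with that corrected.

```bash
sed -i "s/def ori(q,s=(1,)\*7)/def ori(q,s=(-1,1,-1,1,-1,1,-1))/" kin.py; cat > plan3.py <<'E'
from h import *
from plan2 import *
print(res,np.round(V,3))
s=env.state(); q=s['q']; qt=s['tcp_rot'];R0=Ro.from_quat([qt[1],qt[2],qt[3],qt[0]])
print("ori err",np.degrees((R0.inv()*fkv(q)[1]).magnitude()),fkv(q)[0]-s['position'])
E
python3 plan3.py; python3 plan2.py
```

```text
mug px [0.737 0.319 0.061]
0.00010470036199283772 [ 0.344 -0.007 -0.001 -0.007  0.504  0.001 -0.006 -0.003 -0.006  0.47
  0.002 -0.     0.001 -0.     0.338]
ori err 1.998154079030347e-14 [-1.04700362e-04  5.66193195e-05 -2.55243519e-05]
mug px [0.737 0.319 0.061]
1 -130 0.17 {'b': np.float64(0.18), 'c': np.float64(0.15), 'vase': np.float64(0.26), 'mug': np.float64(0.24)} [-0.54, 1.53, 1.12, 1.0, 0.19, 1.85, -0.37] [0.43 0.26 0.36] [0.84 0.08 0.2 ]
1 -120 0.32 {'b': np.float64(0.18), 'c': np.float64(0.15), 'vase': np.float64(0.26), 'mug': np.float64(0.23)} [-0.58, 1.36, 0.84, 1.19, 0.46, 1.7, -0.56] [0.41 0.27 0.45] [0.78 0.12 0.2 ]
1 -110 0.47 {'b': np.float64(0.14), 'c': np.float64(0.13), 'vase': np.float64(0.25), 'mug': np.float64(0.2)} [-0.64, 1.25, 0.73, 1.38, 0.63, 1.55, -0.69] [0.38 0.28 0.5 ] [0.72 0.15 0.2 ]
1 -100 0.23 {'b': np.float64(0.11), 'c': np.float64(0.09), 'vase': np.float64(0.25), 'mug': np.float64(0.2)} [-0.27, 1.02, 0.02, 1.54, 1.19, 1.79, -1.04] [0.41 0.12 0.61] [0.66 0.18 0.21]
1 -90 0.27 {'b': np.float64(0.09), 'c': np.float64(0.09), 'vase': np.float64(0.25), 
[... 360 characters left out ...]
.float64(0.16), 'mug': np.float64(0.59)} [1.81, 1.41, -1.16, 2.01, -0.84, 0.56, 0.95] [-0.12 -0.48  0.43] [ 0.3  -0.41  0.22]
-1 45 0.1 {'b': np.float64(0.36), 'c': np.float64(0.44), 'vase': np.float64(0.2), 'mug': np.float64(0.6)} [1.8, 1.71, -1.44, 1.77, 0.06, 0.8, 0.14] [-0.11 -0.49  0.28] [ 0.36 -0.49  0.23]
-1 60 0.47 {'b': np.float64(0.35), 'c': np.float64(0.44), 'vase': np.float64(0.23), 'mug': np.float64(0.6)} [1.52, 1.38, -1.07, 1.52, -0.44, 1.21, 0.51] [ 0.02 -0.49  0.44] [ 0.44 -0.54  0.22]
-1 75 0.38 {'b': np.float64(0.35), 'c': np.float64(0.43), 'vase': np.float64(0.26), 'mug': np.float64(0.59)} [1.19, 1.25, -0.69, 1.25, -0.67, 1.64, 0.64] [ 0.18 -0.45  0.5 ] [ 0.53 -0.57  0.22]
```

```bash
cat >> plan3.py <<'E'
def path(q,way):
    mm=9;cc=9
    for p,R,n in way:
        pa,Ra=fkv(q); rv=(Ra.inv()*R).as_rotvec()
        for k in range(1,n+1):
            q,e=ik(pa+(p-pa)*k/n,Ra*Ro.from_rotvec(rv*k/n),q,.05)
            mm=min(mm,np.min(np.minimum(q-LO,HI-q))); e_,wr,t=pts(q)
            cc=min(cc,min(min(seg(e_,wr,np.array(o)),seg(wr,t,np.array(o))) for o in O.values()))
            if e>.05: return None,e,mm,cc
    return q,e,mm,cc
for deg in (-130,-120,-110,-100,-90,-75,-60,30,45,60,75,90):
    pf,Rf=final(np.radians(deg),1); yaw=deg+24
    Rd=R0*Ro.from_rotvec([0,0,np.radians(-yaw)]); 
    r=path(q,[(pf+[0,0,.19],R0,5),(pf+[0,0,.19],Rd,10),(pf+[0,0,.19],Rf,10),(pf,Rf,5)])
    print(deg,None if r[0] is None else np.round(r[0],2).tolist(),np.round(r[1:],3),[np.round(x,2).tolist() for x in pts(r[0])[:2]] if r[0] is not None else "")
E
python3 plan3.py
```

```text
mug px [0.737 0.319 0.061]
0.00010470036199283772 [ 0.344 -0.007 -0.001 -0.007  0.504  0.001 -0.006 -0.003 -0.006  0.47
  0.002 -0.     0.001 -0.     0.338]
ori err 1.998154079030347e-14 [-1.04700362e-04  5.66193195e-05 -2.55243519e-05]
-130 [-0.38, 1.34, 0.61, 0.99, 0.58, 1.96, -0.63] [0.    0.    0.195] [[0.46, 0.18, 0.46], [0.84, 0.09, 0.21]]
-120 [-0.29, 1.18, 0.23, 1.18, 0.9, 1.94, -0.83] [0.   0.   0.18] [[0.45, 0.13, 0.53], [0.79, 0.13, 0.21]]
-110 [-0.22, 1.09, 0.0, 1.36, 1.11, 1.91, -0.97] [0.    0.023 0.138] [[0.44, 0.1, 0.58], [0.73, 0.16, 0.21]]
-100 [-0.22, 1.02, -0.06, 1.54, 1.23, 1.83, -1.05] [0.    0.113 0.095] [[0.42, 0.09, 0.61], [0.66, 0.18, 0.21]]
-90 [-0.2, 0.96, -0.12, 1.71, 1.37, 1.78, -1.14] [0.    0.192 0.086] [[0.41, 0.08, 0.63], [0.6, 0.18, 0.21]]
-75 [-0.14, 0.9, -0.23, 1.96, 1.61, 1.75, -1.27] [0.    0.274 0.102] [[0.39, 0.05, 0.66], [0.5, 0.17, 0.22]]
-60 [-0.01, 0.87, -0.34, 2.18, 1.9, 1.78, -1.38] [0.    0.195 0.152] [[0.39, 0.0, 0.67], [0.41, 0.13, 0.22]]
30 None [0.092 0.    0.283] 
45 None [0.058 0.    0.283] 
60 None [0.115 0.    0.284] 
75 None [0.079 0.    0.284] 
90 None [0.136 0.    0.284]
```

Request:
carry_out(
  deltas=[
    [-0.54, -0.655, -0.06, 0, 0, 0, -1],
    [-0.54, -0.655, -0.06, 0, 0, 0, -1],
    [-0.54, -0.655, -0.06, 0, 0, 0, -1],
    [-0.54, -0.655, -0.06, 0, 0, 0, -1],
    [-0.54, -0.655, -0.06, 0, 0, 0, -1],
    [-0.54, -0.655, -0.06, 0, 0, 0, -1],
    [-0.54, -0.655, -0.06, 0, 0, 0, -1],
    [-0.54, -0.655, -0.06, 0, 0, 0, -1],
  ],
)

```text
t: 7.85
position: [0.5873, -0.1889, 0.3981]
tcp_rot: [-0.002, 0.212, 0.977, 0.0]
contact_force: [0.7, 0.1, -1.3]
gripper_width: 0.0432
finger_force: 51.1
```

Request:
carry_out(
  deltas=[
    [0, 0, 0, 0, 0, 0.033, -1],
    [0, 0, 0, 0, 0, 0.033, -1],
    [0, 0, 0, 0, 0, 0.033, -1],
    [0, 0, 0, 0, 0, 0.033, -1],
    [0, 0, 0, 0, 0, 0.034, -1],
    [0, 0, 0, 0, 0, 0.034, -1],
    [0, 0, 0, 0, 0, 0, -1],
    [0, 0, 0, 0, 0, 0, -1],
  ],
)

```text
t: 8.65
position: [0.5875, -0.1878, 0.3989]
tcp_rot: [-0.001, 0.502, 0.865, -0.0]
contact_force: [-0.1, 0.7, -0.9]
gripper_width: 0.0431
finger_force: 51.1
```

Request:
carry_out(
  deltas=[
    [0, 0, 0, 0, -0.03, 0, -1],
    [0, 0, 0, 0, -0.03, 0, -1],
    [0, 0, 0, 0, -0.03, 0, -1],
    [0, 0, 0, 0, -0.03, 0, -1],
    [0, 0, 0, 0, -0.03, 0, -1],
    [0, 0, 0, 0, -0.03, 0, -1],
    [0, 0, 0, 0, 0, 0, -1],
    [0, 0, 0, 0, 0, 0, -1],
  ],
)

```text
t: 9.45
position: [0.5878, -0.1875, 0.4001]
tcp_rot: [0.24, 0.483, 0.831, -0.14]
contact_force: [0.1, -0.4, -1.6]
gripper_width: 0.0431
finger_force: 51.1
```

```bash
python3 plan3.py | grep -E "^-(60|75|90|120|130) "; python3 -c "
from h import *
s=env.state();print(s['t'],np.round(s['q'],2),np.round(s['position'],3),np.round(s['tcp_rot'],3))"
```

```text
-130 [-0.38, 1.34, 0.61, 0.99, 0.58, 1.96, -0.63] [0.    0.    0.195] [[0.46, 0.18, 0.46], [0.84, 0.09, 0.21]]
-120 [-0.29, 1.18, 0.23, 1.18, 0.9, 1.94, -0.83] [0.   0.   0.18] [[0.45, 0.13, 0.53], [0.79, 0.13, 0.21]]
-90 [-0.16, 0.97, -0.18, 1.71, 1.39, 1.81, -1.14] [0.    0.162 0.087] [[0.41, 0.07, 0.63], [0.6, 0.18, 0.21]]
-75 [-0.13, 0.9, -0.23, 1.96, 1.61, 1.75, -1.27] [0.    0.272 0.102] [[0.39, 0.05, 0.66], [0.5, 0.17, 0.22]]
-60 [-0.05, 0.86, -0.28, 2.18, 1.88, 1.74, -1.4] [0.    0.193 0.153] [[0.38, 0.02, 0.67], [0.41, 0.13, 0.22]]
9.45 [ 0.39  0.13 -0.42  1.8   0.65  1.03  0.21] [ 0.588 -0.188  0.4  ] [ 0.24   0.483  0.831 -0.14 ]
```

Request:
carry_out(
  deltas=[
    [0, 0, 0, 0, -0.03, 0, -1],
    [0, 0, 0, 0, -0.03, 0, -1],
    [0, 0, 0, 0, -0.03, 0, -1],
    [0, 0, 0, 0, -0.03, 0, -1],
    [0, 0, 0, 0, -0.03, 0, -1],
    [0, 0, 0, 0, -0.03, 0, -1],
    [0, 0, 0, 0, 0, 0, -1],
    [0, 0, 0, 0, 0, 0, -1],
  ],
)

```text
t: 10.25
position: [0.5883, -0.1888, 0.3998]
tcp_rot: [0.461, 0.426, 0.73, -0.27]
contact_force: [0.2, 0.3, -1.3]
gripper_width: 0.0431
finger_force: 51.2
```

Request:
carry_out(
  deltas=[
    [0, 0, 0, 0, -0.03, 0, -1],
    [0, 0, 0, 0, -0.03, 0, -1],
    [0, 0, 0, 0, -0.03, 0, -1],
    [0, 0, 0, 0, -0.03, 0, -1],
    [0, 0, 0, 0, -0.02, 0, -1],
    [0, 0, 0, 0, 0, 0, -1],
    [0, 0, 0, 0, 0, 0, -1],
  ],
)

```text
t: 10.95
position: [0.5884, -0.1891, 0.4006]
tcp_rot: [0.609, 0.358, 0.611, -0.357]
contact_force: [-0.2, 0.3, -0.7]
gripper_width: 0.0431
finger_force: 51.2
```

```bash
python3 -c "
from h import *
from plan2 import *
s=env.state();q=s['tcp_rot'];R=Ro.from_quat([q[1],q[2],q[3],q[0]]);print(s['t'],np.round(s['q'],2),np.round(s['position'],3),np.round(R.as_matrix(),3).tolist(),[np.round(x,2) for x in pts(s['q'])])
pf,Rf=final(np.radians(-60),1);print(np.round((R.inv()*Rf).as_rotvec()/np.pi,4),np.round(R.inv().apply(pf-s['position'])/.03,3))"
```

```text
mug px [0.737 0.319 0.061]
10.95 [ 0.02  0.44 -0.38  2.2   1.81  1.61 -1.02] [ 0.588 -0.189  0.401] [[-0.001, 0.872, 0.49], [0.002, 0.49, -0.872], [-1.0, -0.0, -0.002]] [array([ 0.21, -0.  ,  0.8 ]), array([0.42, 0.13, 0.4 ]), array([ 0.58, -0.16,  0.4 ])]
[-0.0038 -0.0008  0.0001] [ 6.22   0.016 -0.019]
```

Request:
carry_out(
  deltas=[
    [0.5, 0, 0, 0, 0, 0, -1],
    [0.8, 0, 0, 0, 0, 0, -1],
    [0.9, 0, 0, 0, 0, 0, -1],
    [0.9, 0, 0, 0, 0, 0, -1],
    [0.9, 0, 0, 0, 0, 0, -1],
    [0.9, 0, 0, 0, 0, 0, -1],
    [0.8, 0, 0, 0, 0, 0, -1],
    [0.5, 0, 0, 0, 0, 0, -1],
  ],
)

```text
t: 11.75
position: [0.5887, -0.1889, 0.2139]
tcp_rot: [0.61, 0.358, 0.611, -0.357]
contact_force: [0.0, -0.4, -0.1]
gripper_width: 0.0426
finger_force: 51.2
```

Request:
carry_out(
  deltas=[
    [0, 0, 0, 0, 0, 0, -1],
    [0, 0, 0, 0, 0, 0, -1],
    [0, 0, 0, 0, 0, 0, -1],
    [0, 0, 0, 0, 0, 0, -1],
  ],
)

```text
t: 12.15
position: [0.5885, -0.1881, 0.216]
tcp_rot: [0.611, 0.357, 0.61, -0.356]
contact_force: [0.8, -0.7, -1.6]
gripper_width: 0.0433
finger_force: 51.2
```

```bash
python3 - <<'E'
from h import *
from plan2 import *
s=env.state();q=s['tcp_rot'];R=Ro.from_quat([q[1],q[2],q[3],q[0]]);print(s['t'],np.round(s['q'],2),np.round(s['position'],3),np.round(R.as_matrix(),3).tolist())
for n in ("scene","side"):
    c=env.snapshot(n); w=cloud(c); save("fin_"+n,c["frame"])
    rel=(w-s['position'])@R.as_matrix()  # tool coords
    m=(abs(rel[...,0])<.03)&(abs(rel[...,1])<.026)&(rel[...,2]>.028)&(rel[...,2]<.12)
    p=w[m]; print(n,len(p))
    if len(p)>20:
        top=p[:, :]; A=np.c_[rel[m][:,1:],np.ones(len(p))]; x=np.linalg.lstsq(A,p[:,2],rcond=None)[0]
        for _ in range(5):
            k=abs(A@x-p[:,2])<.003; x=np.linalg.lstsq(A[k],p[k,2],rcond=None)[0]
        print(" tilt deg",np.degrees(x[:2]),"top z at tcp",x[2],k.sum(),"z extent tool",np.percentile(rel[m][:,2],[1,99]),"y",np.percentile(rel[m][:,1],[1,99]))
f=[cv2.imread("pics/fin_scene.png")[100:300,170:420],cv2.imread("pics/fin_side.png")[120:320,230:480]]
cv2.imwrite("pics/fin.png",np.hstack([cv2.resize(a,(400,320),interpolation=cv2.INTER_CUBIC) for a in f]))
E
```

```text
mug px [0.737 0.319 0.061]
12.15 [-0.03  0.87 -0.32  2.17  1.88  1.77 -1.38] [ 0.588 -0.188  0.216] [[0.002, 0.87, 0.492], [0.0, 0.492, -0.87], [-1.0, 0.002, 0.001]]
scene 289
 tilt deg [-1.13508707 -0.21392911] top z at tcp 0.21987536776094949 240 z extent tool [0.02887406 0.10083473] y [-0.02247409  0.02526802]
side 799
 tilt deg [ 0.97413934 -0.2076333 ] top z at tcp 0.22129290686315894 690 z extent tool [0.02879285 0.09720711] y [-0.02494301  0.01982785]
```

View pics/fin.png

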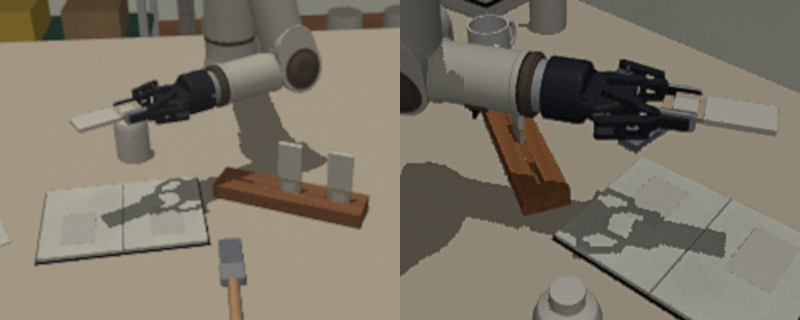

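In both views the tile is level, with its white label facing up between the fingers at about (685,103) in the right half. Its middle is over the notebook's middle at about 0.216 m, roughly 20 cm above the page. The other two tiles, the vase, the mug and the brush look untouched. I'll let it settle and hand in.

Request:
carry_out(
  deltas=[
    [0.1, 0, 0, 0, 0, 0, -1],
    [0, 0, 0, 0, 0, 0, -1],
    [0, 0, 0, 0, 0, 0, -1],
    [0, 0, 0, 0, 0, 0, -1],
    [0, 0, 0, 0, 0, 0, -1],
    [0, 0, 0, 0, 0, 0, -1],
    [0, 0, 0, 0, 0, 0, -1],
    [0, 0, 0, 0, 0, 0, -1],
  ],
)

```text
t: 13.05
position: [0.5881, -0.1879, 0.2114]
tcp_rot: [0.611, 0.356, 0.611, -0.356]
contact_force: [0.0, -1.1, -0.9]
gripper_width: 0.0429
finger_force: 51.2
```

```bash
python3 -c "
from h import *
s=env.state();print(np.round(s['position'],4),np.abs(s['joint_velocities']).max(),s['finger_force']);print(env.sign_off())"
```

```text
[ 0.5881 -0.1879  0.2114] 0.0015117607847382265 51.212278604507446
the job is handed in; nothing more can be done
None
```

I handed the job in at about 13 s with the tile gripped by its bare end, held still and level (within about 1°), label up, over the middle of the notebook about 20 cm above the page; the other tiles, mug, vase and brush looked undisturbed.

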